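# Shut and lock the checked half of a contact printing frame

### The job

The far half of the wooden contact printing frame's back was folded up to check the print; shut the frame again for the next exposure. Push the raised half over with the fingers until it lies flat in the frame, without slamming it, and only then push its brass spring strip round until it is fully home under its two hooks, straight across the frame like the other strip. Push only: do not pinch or lift anything, do not shove or turn the frame out of its place, keep its near half locked, leave the things round it alone, and finish clear of everything.

Things in the scene. Friction and masses are not known exactly. Their poses are not given: they have to be found in the camera images.
- frame: Loose wooden frame, 322 x 262 mm, about 1 kg; lift it 10 mm, tilt it or shove it 15 mm and the job is spoilt. Origin: centre of its underside; z up, y along the hinge, +x from the locked near half to the raised far half. Rim 29 mm wide, top at z 27 mm. Hinge line x 0, z 23 mm. Brass hooks (34 mm high) on the side rims (y +-116 mm) at x +-70 mm. 4 to 9 N pushed sideways slides it.
- frame_corner (a point): Top of the frame's outer corner at x -161, y +131 mm, the near left one. Like the origin it must stay within 15 mm of its start.
- frame_back_rear (a joint): Hinge of the raised far half. 0 = flat in the frame, 1.57 = upright, over 1.57 = leaning back over the near half. Panel 130 mm from hinge to free edge, 201 mm wide (y -100 to 100), 7.5 mm thick; face with the strip is 2 mm from the hinge line, at z 20.5 mm when shut. Push that face towards +x. Stiff (0.07 N m): stays where left, but from about 0.8 rad down sinks shut by itself at 1 to 4 rad/s.
- frame_spring_rear (a joint): Pivot of the far half's brass strip, on the panel's face. 0 = home under the hooks, along the frame's y, against a firm stop; starts turned out 0.5 to 0.75. Positive turns anticlockwise seen from above with the panel shut, its +y arm swung towards the hinge: push that arm towards +x, or the -y arm towards -x. Friction 0.03 N m. Hooks do not block it.
- back_edge (a point): Middle of the raised half's free edge, on the face with the strip; 131 mm from the hinge line. Axes: x from hinge to free edge along the panel, y along the hinge, z out of that face.
- spring_pivot (a point): Pivot screw of the far strip, 70 mm from the hinge in the middle of the panel, at the strip's top: 9 mm above the panel's face, so z 30 mm over the frame's underside when shut. Axes: y along the strip to its +y end, z out of the panel's face. Strip 15 mm wide, 224 mm long; within 50 mm of the pivot it stands 3 to 9 mm off the face, further out 7 to 11 mm.
- spring_tip (a point): The strip's +y end, 112 mm from the pivot, at its top. It lies on the side of the hinge while the strip is turned out, and under the +y hook when home.
- frame_back_front (a joint): Hinge of the near half, shut: 0. Must stay shut.
- frame_spring_front (a joint): Pivot of the near half's brass strip, home under its hooks: 0. Must stay home.
- amber_bottle: Brown glass bottle with black cap, 32 mm across, 72 mm tall, upright, left of the frame. Bystander. Origin: centre of its foot.
- film_can: Pale film can with grey lid, 35 mm across, 51 mm tall, upright, left of the frame. Bystander. Origin: centre of its foot.
- brush: Flat black coating brush, 189 x 52 x 14 mm, lying right of the frame before the mortar. Bystander. Origin: centre of its underside.

How it is judged (in metres and radians):
On the way, in this order (a step that is already met when the one before it is completed fails the run):
1. the raised half lies flat in the frame, its strip still turned out (value of joint frame_back_rear below 0.05 rad and value of joint frame_spring_rear above 0.2 rad), for 0.2 s.
2. its brass strip is home under the hooks (value of joint frame_back_rear below 0.05 rad and value of joint frame_spring_rear below 0.06 rad), for 0.2 s.
At the end, for the whole second after the job is handed in: Both back halves flat (within 0.05 rad), both strips home (far one within 0.06, near one 0.08 rad of straight across), the frame flat on the bench, centre and near left corner within 15 mm of their start, at rest, bottle, can and brush within 20 mm of theirs (all of step 2 and value of joint frame_back_front below 0.05 rad and value of joint frame_spring_front below 0.08 rad and distance of each of frame, frame_corner from where it was at the start of the episode below 0.015 m and height (world z) of frame below 0.006 m and linear speed of frame below 0.02 m/s and distance of each of amber_bottle, film_can, brush from where it was at the start of the episode below 0.02 m); the robot touches nothing.
It fails at once if the raised half is slammed (faster than 5 rad/s) (velocity of joint frame_back_rear below -5 rad/s).
It fails at once if the frame is lifted 10 mm, tilted, or shoved or turned so that its centre or near left corner moves over 15 mm (height (world z) of frame above 0.01 m or angle between frame's own z axis and vertical above 0.06 rad or distance of any of frame, frame_corner from where it was at the start of the episode above 0.015 m).
It fails at once if the near half is opened or its strip turned out (value of joint frame_back_front above 0.12 rad or value of joint frame_spring_front above 0.15 rad).
It fails at once if the raised half or the strip is pinched between the fingers (contact force between the fingers and frame above 0.5 N and ((z of the grasp point in the frame of back_edge between -0.0085 and 0.001 m and x of the grasp point in the frame of back_edge between -0.13 and 0.002 m and y of the grasp point in the frame of back_edge between -0.11 and 0.11 m) or (x of the grasp point in the frame of spring_pivot between -0.006 and 0.006 m and y of the grasp point in the frame of spring_pivot between -0.115 and 0.115 m and z of the grasp point in the frame of spring_pivot between -0.012 and 0.015 m))).
It fails at once if the bottle, the can or the brush is moved over 20 mm or knocked over (distance of any of amber_bottle, film_can, brush from where it was at the start of the episode above 0.02 m or angle between any of amber_bottle, film_can's own z axis and vertical above 0.5 rad).
It also fails if it takes over 51 s, if anything falls off the work surface, if the arm or the gripper's body presses on something with over 40 N, if the wrist force passes 120 N, or if a joint passes its speed limit or range.

### The arm

A 6-joint arm with a two-finger parallel gripper is mounted at the origin on a cart in front of the work surface, level with it; the furniture and walls round the work are solid. World frame = base frame: x ahead of the robot, y to its left, z up, the work surface at z = 0. Lengths are in mm, angles in degrees, forces in N, time in s.
With the tool pointing down it reaches from about 350 to 850 mm from the base axis. Payload 8.1 kg.
Tool frame: the origin (TCP) lies between the finger pads; the fingertips stand 22 mm ahead of it and the grasp point (between the pads) lies 3 mm ahead of it; z points along the fingers, y is the line along which they close (so a half turn about z gives the same grasp; the last joint's range is limited). The gripper opens to 85 mm and grips with 20 to 120 N. Pads are 22 mm wide; open, the fingers measure 114 mm over their backs; the gripper's body (76 mm by 85 mm) begins 54 mm behind the grasp point. The pads swing forward as they close: fully open they stand 13 mm farther back than shut.
Start: joints at [-75.367, 7.471, 85.268, -0, 87.261, -4.893], TCP at [200.565, -565.49, 253.292] pointing down, gripper open.
Joint ranges: [-169.43, 169.43], [-51.17, 129.36], [1.28, 143.12], [-76.62, 256.62], [0, 156.53], [-152.29, 152.29]. Speed limits (degrees/s): [136.94, 136.94, 159.86, 180, 180, 180].

### API

Orientations are given as [roll, pitch, yaw] about the fixed x, y, z axes, in that order (R = Rz(yaw) Ry(pitch) Rx(roll)).
In Python, from bench import sense, snapshot, calibration, hand_in gives the robot as it stands.
- The arm moves only by the shell command python3 -m crank 'ROWS' [FORCE]. ROWS is JSON, a list of rows, each a list of 5 numbers: the shift along the tool's x, y, z in cm, then the turn about the tool's z in rad, then the finger opening in cm, from 0 to 8.54. A call has 1 to 20 rows; each row is the pose to reach, as a shift and turn from the pose commanded when the call began, along the tool's axes at that moment; what a row does not reach only later rows make up. A row lasts 1/10 s, in which the tool goes at most 50 mm and 8.59 degrees, less where a joint would pass 70% of its speed; a pose out of reach is approached as far as the arm can. A call with a gripper value outside its range is refused whole. The fingers move at their own pace and stop on an object; FORCE is the grip in N (left out, the last holds). Time passes only in rows, so rows that repeat a pose let the fingers close. It gives the time, the measured TCP pose, the force, the opening and the grip force at its end, in the units of the state.
- sense(): the state, without advancing time (a new reading comes with each control period).
- snapshot(name): name is "side" or "top" or "wrist"; returns (picture, depth): 480x640x3 uint8, red, green, blue; 480x640 float32, mm along the optical axis (not along the pixel's ray), 0 where there is no reading.
- calibration(name): a dict with "fovy" (degrees; the focal length in pixels is half the picture's height over the tangent of half this angle, whatever the lens; pixels are square), "cx", "cy" (the principal point, pixels), "rvec" (rotation vector, rad) and "tvec" (3), from world to camera coordinates, as OpenCV has them; the wrist camera has in their place "tool_from_camera" (4x4, takes a point from camera to tool coordinates, whose origin is the TCP and whose axes are the flange's). Camera axes: x right, y down, z forward; pixel columns grow to the right and rows downward; lengths in mm; the calibration is good to about 2 mm. A picture is of the moment at which its call begins: read the wrist's pose just before it. calibration takes no time and is no camera call.
- hand_in(): hands the job in; it is judged then, once.
The state is a dict: "time": time; "joint_pos": joint angles; "qd": joint speeds; "joint_efforts": joint torques, N m; "tool_pos": TCP position; "tcp_rot": TCP orientation; "ft_force": force on the tool from outside, world axes, zero at the start; "wrist_torque": the same for the moment, N m; "finger_gap": finger opening in mm; "grip_force": force on a finger pad.
Only numpy, scipy, OpenCV 4.12 (cv2) and the standard library are available. Lean on these libraries where they do the work, as an engineer would, in place of code of your own. Each camera call takes 0.05 s, during which the arm holds its last target. There are 200 camera calls.

## Working session

There is one attempt and no reset: what is moved stays moved. The work goes in short steps, Python scripts to look and compute and a shell command to move; the robot and the scene stay as the last step left them, time stands still between calls to the robot, and variables do not carry over. Pictures are saved under pics/ and viewed, at most 10 in all, crops included, and the job is handed in when it is done.

```bash
mkdir -p pics; ls
cat > h.py <<'E'
import numpy as np,cv2
from bench import sense,snapshot,calibration
def cam(n):
    c=calibration(n);f=240/np.tan(np.radians(c["fovy"])/2)
    K=np.array([[f,0,c["cx"]],[0,f,c["cy"]],[0,0,1]]);R=cv2.Rodrigues(np.array(c["rvec"],float))[0];return K,R,np.array(c["tvec"],float)
def cloud(n,d):
    K,R,t=cam(n);v,u=np.mgrid[:480,:640]
    P=np.stack([(u-K[0,2])/K[0,0]*d,(v-K[1,2])/K[1,1]*d,d],-1)
    return (P-t)@R
def onplane(n,uv,z):
    K,R,t=cam(n);r=R.T@np.linalg.inv(K)@np.array([*uv,1.]);o=-R.T@t
    return o+r*(z-o[2])/r[2]
E
python3 - <<'E'
from h import *
for n in("side","top"):
    p,d=snapshot(n);cv2.imwrite(f"pics/{n}0.png",p[:,:,::-1]);np.save(f"{n}0.npy",d);np.save(f"{n}0p.npy",p)
    print(n,calibration(n),(d>0).mean())
s=sense();print(s)
E
```

```text
pics
side {'fovy': 51.00126943180403, 'cx': 310.54138383705344, 'cy': 240.05240944261726, 'rvec': array([ 1.02449174,  2.65682536, -0.7823891 ]), 'tvec': array([ 419.06398491, -170.8491779 , 1235.53960386])} 0.995927734375
top {'fovy': 42.57699700632616, 'cx': 321.4539616679422, 'cy': 243.2860129734617, 'rvec': array([ 2.19605148, -2.14172359,  0.06492089]), 'tvec': array([-129.71731564,  462.05275629, 1061.06453296])} 0.9959244791666667
{'time': 0.1, 'joint_pos': array([-7.53665061e+01,  7.51380620e+00,  8.53258565e+01,  1.93549466e-05,
        8.72619773e+01, -4.89157449e+00]), 'qd': array([ 0.05314511, -0.04263717, -0.15215297,  0.05847182,  0.12435829,
       -0.05870607]), 'joint_efforts': array([ 1.82968379e-03, -5.70949030e+01, -5.01944232e+01, -7.68075029e-05,
        8.12478655e-03,  6.30315640e-05]), 'tool_pos': array([ 200.44473756, -565.01480615,  252.29077129]), 'tcp_rot': array([-1.79898732e+02, -8.68613731e-03,  1.95250598e+01]), 'ft_force': array([ 0.25476754, -0.67720905,  1.54377362]), 'wrist_torque': array([0.00121414, 0.0098765 , 0.00706932]), 'grip_force': 0.0, 'finger_gap': 85.3700200908862}
```

View pics/top0.png

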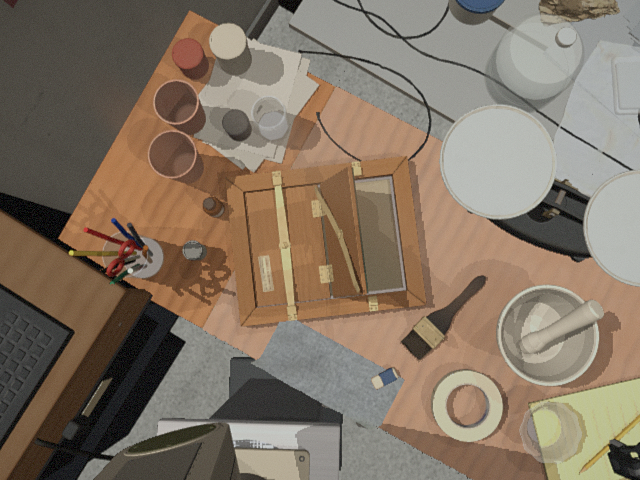

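View pics/side0.png

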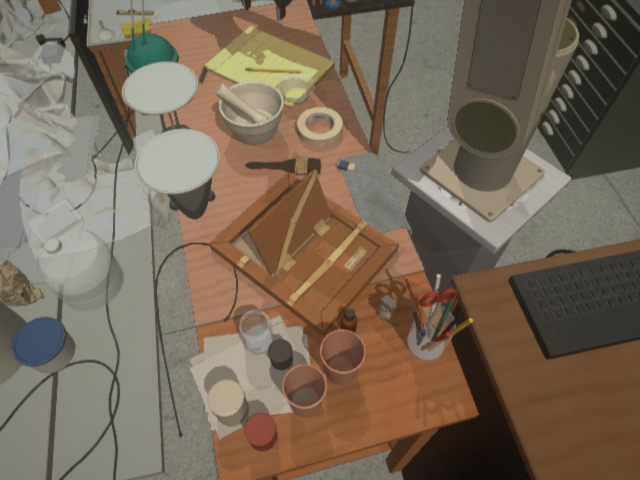

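The top view shows the frame with corners at about (233,176), (409,158), (430,304) and (243,325). The near strip is home at x≈285, and the raised panel has its tilted strip from (319,186) to (357,291). Bottle at (212,206), can at (193,250), brush around (440,320).

Run:
```python
from h import *
np.set_printoptions(precision=1,suppress=True)
d=np.load("top0.npy");p=np.load("top0p.npy");C=cloud("top",d)
# top-face of rim: wood points 22..32mm high, hull of the component round the frame
m=((C[...,2]>20)&(C[...,2]<45)).astype(np.uint8);m[:, :225]=0;m[:,435:]=0;m[:145]=0;m[335:]=0
m=cv2.morphologyEx(m,cv2.MORPH_OPEN,np.ones((5,5)))
n,l,s,_=cv2.connectedComponentsWithStats(m);k=1+s[1:,4].argmax();print(s[k])
v,u=np.where(l==k);P=np.c_[u,v]
W=np.array([onplane("top",q,27)[:2] for q in cv2.convexHull(P.astype(np.int32))[:,0]],np.float32)
r=cv2.minAreaRect(W);print("rect",r,cv2.boxPoints(r))
for nm,q,z in [("c1",(233,176),27),("c2",(409,158),27),("c3",(430,304),27),("c4",(243,325),27),("near strip a",(277,174),32),("near strip b",(293,318),32)]: print(nm,onplane("top",q,z))
for q in[(319,186),(340,240),(357,291),(327,215),(325,270),(318,183),(332,297),(212,206),(193,250),(356,169),(374,303),(480,283),(410,350)]: print(q,C[q[1],q[0]])
```

```text
[  226   157   200   169 10170]
rect ((469.9827880859375, -122.89547729492188), (261.76800537109375, 321.7933044433594), 8.142751693725586) [[ 317.6   17.8]
 [ 363.2 -300.7]
 [ 622.3 -263.6]
 [ 576.8   54.9]]
c1 [579.2  40.2  27. ]
c2 [ 617.9 -267.7   27. ]
c3 [ 364.4 -307.3   27. ]
c4 [320.   13.1  27. ]
near strip a [583.5 -37.7  32. ]
near strip b [334.5 -73.   32. ]
(319, 186) [ 568.1 -110.9    8.5]
(340, 240) [ 465.2 -149.9   92. ]
(357, 291) [ 382.7 -177.3  147.1]
(327, 215) [ 509.9 -127.2   59.1]
(325, 270) [ 418.4 -125.6   21.2]
(318, 183) [ 570.4 -109.5   25.2]
(332, 297) [ 371.9 -138.8    6.3]
(212, 206) [519.6  66.7  68. ]
(193, 250) [446.  100.8  45.8]
(356, 169) [ 594.2 -175.1   37.2]
(374, 303) [ 363.6 -211.2   29.5]
(480, 283) [ 403.  -396.7    8.4]
(410, 350) [ 283.5 -276.9    4.7]
```

Run:
```python
import cv2
p=cv2.imread("pics/top0.png")[140:340,215:445];q=cv2.imread("pics/side0.png")[150:350,190:420]
import numpy as np
cv2.imwrite("pics/c0.png",cv2.resize(np.hstack([p,q]),(800,348),interpolation=cv2.INTER_CUBIC))
```

```text
(no output)
```

View pics/c0.png

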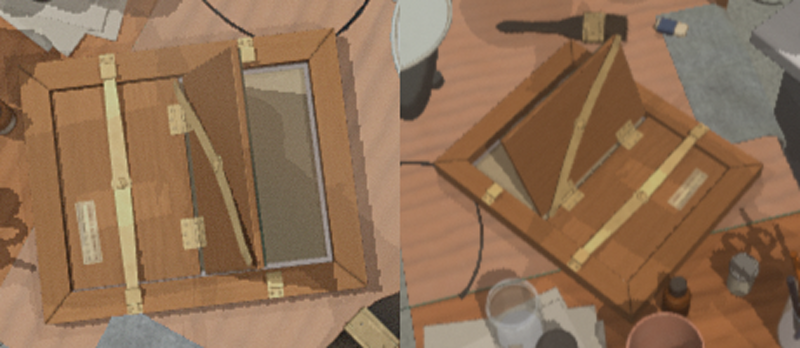

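The crop confirms it: the panel leans towards +x at about 1.25 rad. Its strip's +y arm is down by the hinge and its -y arm up at the free edge. The fitted frame rectangle is 262 x 322 mm, as specified. Its centre is (470,-123), +x is (0.142,-0.990) and +y is (0.990,0.142). I'll approach high on the near side with the fingers closed.

```bash
python3 -m crank '[[4,-3,0,0.05,0],[8,-6.5,0,0.1,0],[12,-10,0,0.15,0],[16,-13,0,0.198,0],[20,-16,0,0.198,0],[24,-19.5,0,0.198,0],[28,-22.5,0,0.198,0],[32,-26,0,0.198,0],[36,-29,0,0.198,0],[40,-32.5,0,0.198,0],[43,-35,0,0.198,0],[44.4,-35.9,0,0.198,0],[44.4,-35.9,0,0.198,0],[44.4,-35.9,0,0.198,0]]' 30
python3 - <<'E'
from h import *
s=sense();print(s["tool_pos"],s["tcp_rot"],s["finger_gap"],s["ft_force"])
p,d=snapshot("wrist");cv2.imwrite("pics/w1.png",p[:,:,::-1]);np.save("w1.npy",d);print(calibration("wrist"))
E
```

```text
time: 1.5
tool_pos: [498.8, -78.5, 252.8]
tcp_rot: [-180.0, 0.1, 8.3]
ft_force: [0.6, -0.2, -0.5]
finger_gap: -0.2
grip_force: 0.0
[498.75260772 -78.47683464 252.76988732] [-1.79995804e+02  7.12143390e-02  8.26747229e+00] -0.23161641823445556 [ 0.61933827 -0.17145958 -0.51816252]
{'fovy': 64.45835019874353, 'cx': 318.95098486482453, 'cy': 246.62758942166172, 'tool_from_camera': array([[ 5.58209540e-04, -9.54690972e-01, -2.97598448e-01,
         7.55391112e+01],
       [ 9.99999768e-01,  6.49417665e-04, -2.07607843e-04,
         3.56153352e-01],
       [ 3.91467023e-04, -2.97598263e-01,  9.54691113e-01,
        -1.19776727e+02],
       [ 0.00000000e+00,  0.00000000e+00,  0.00000000e+00,
         1.00000000e+00]])}
```

View pics/w1.png

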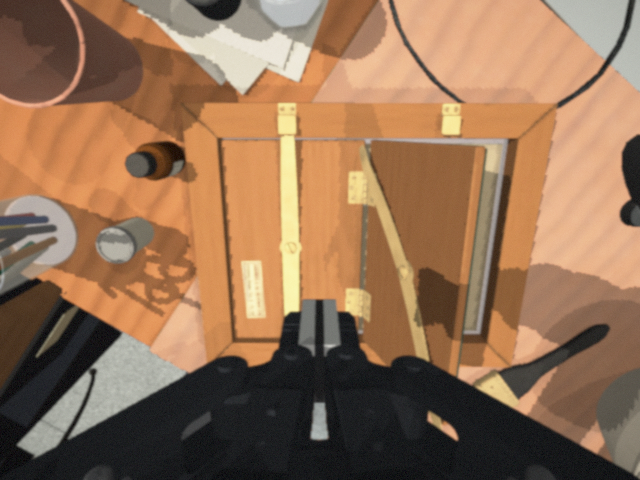

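The wrist view shows the frame square to the tool. The +y hooks are at (288,118) and (452,118), the hinge line at u≈363, the free edge at u≈485, and the far strip runs from (365,145) to (425,355). I'll check these against the frame pose with depth.

Run:
```python
from h import *
np.set_printoptions(precision=1,suppress=True)
d=np.load("w1.npy");c=calibration("wrist");f=240/np.tan(np.radians(c["fovy"])/2);T=np.array(c["tool_from_camera"])
v,u=np.mgrid[:480,:640];P=np.stack([(u-c["cx"])/f*d,(v-c["cy"])/f*d,d,np.ones_like(d)],-1)@T.T
s=sense();y=np.radians(s["tcp_rot"][2]);X=np.array([np.cos(y),np.sin(y)]);Y=np.array([np.sin(y),-np.cos(y)])
W=s["tool_pos"][:2]+P[...,:1]*X+P[...,1:2]*Y;Z=s["tool_pos"][2]-P[...,2]
a=np.radians(8.143);F=np.stack([(W-[470,-122.9])@[np.sin(a),-np.cos(a)],(W-[470,-122.9])@[np.cos(a),np.sin(a)],Z],-1)
for n,q in dict(nhook=(288,118),fhook=(452,118),rimL=(205,220),rimR=(545,125),rimTop=(370,104),hingeplate=(356,188),panel_lo=(385,240),panel_hi=(450,240),panel_hi2=(450,170),tipstrip=(366,150),pivot=(405,268),strip_lo=(420,335),edge=(480,170),nearstrip=(290,220)).items(): print(n,F[q[1],q[0]])
```

```text
nhook [-65.4 118.   31.2]
fhook [ 73.7 118.2  31.9]
rimL [-145.4   27.8   26.1]
rimR [157.4 112.7  25.2]
rimTop [  4.4 129.6  26.3]
hingeplate [-4.9 57.2 21.8]
panel_lo [18.3 17.3 55.8]
panel_hi [ 47.8  39.3 130.7]
panel_hi2 [ 44.9  84.4 125.3]
tipstrip [ 4.7 90.5  7.9]
pivot [28.8  4.9 91.6]
strip_lo [ 37.3 -38.9 118.5]
edge [ 57.9  86.  140.2]
nearstrip [-66.2  27.5  24. ]
```

```bash
python3 -m crank '[[0,0,3,0,0],[0,0,7,0,0],[0,0,11,0,0],[0,0,13,0,0],[0,1.5,13,0,0],[0,3,13,0,0],[0,4,13,0,0],[0,4.5,13,0,0],[0,5,13,0,0],[0,5.5,13,0,0],[0,6,13,0,0],[0,6.5,13,0,0],[0,7,13,0,0]]'
python3 - <<'E'
from h import *
p,d=snapshot("top");C=cloud("top",d);a=np.radians(8.143);q=C[...,:2]-[470.6,-126.9]
x=q@[np.sin(a),-np.cos(a)];y=q@[np.cos(a),np.sin(a)];z=C[...,2]
m=(y>60)&(y<95)&(x>10)&(x<140)&(z>30);print(m.sum(),np.median(np.arctan2(z[m]-21,x[m])) if m.sum() else 0)
E
```

```text
time: 2.85
tool_pos: [509.0, -148.1, 123.2]
tcp_rot: [-180.0, 0.0, 8.2]
ft_force: [0.4, 0.4, 0.0]
finger_gap: -0.2
grip_force: 0.1
649 1.5183180030814412
```

```bash
python3 -m crank '[[0,0.5,0,0,0],[0,1,0,0,0],[0,1.5,0,0,0],[0,2,0,0,0],[0,2.5,0,0,0],[0,3,0,0,0],[0,3.5,0,0,0],[0,4,0,0,0],[0,4.4,0,0,0],[0,4.8,0,0,0],[0,5.2,0,0,0],[0,5.6,0,0,0],[0,6,0,0,0],[0,6,0,0,0],[0,6,0,0,0]]'
python3 - <<'E'
from h import *
p,d=snapshot("wrist");q,d=snapshot("side");cv2.imwrite("pics/v2.png",cv2.resize(np.hstack([p,q])[:,:,::-1],(800,300)))
E
```

```text
time: 4.4
tool_pos: [517.5, -207.5, 123.3]
tcp_rot: [-180.0, 0.0, 8.2]
ft_force: [0.4, -0.6, -0.3]
finger_gap: -0.3
grip_force: 0.0
```

View pics/v2.png

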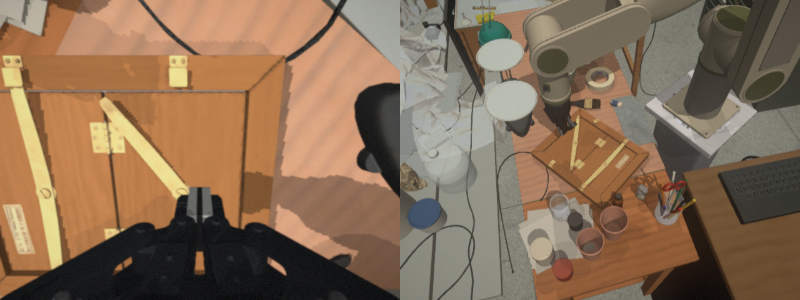

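The panel now looks shut. The strip is still turned out, with its tip at about (105,100) and its pivot at (183,190) in the left half. I'll move up beside the +y arm and measure flatness and the strip.

```bash
python3 -m crank '[[0,-3,-2,0,0],[1.5,-6,-4,0,0],[3,-9,-4,0,0],[4.5,-11,-4,0,0],[4.5,-11,-4,0,0],[4.5,-11,-4,0,0]]'
python3 - <<'E'
from h import *
np.set_printoptions(precision=1,suppress=True)
s=sense();p,d=snapshot("wrist");cv2.imwrite("pics/w3.png",p[:,:,::-1]);pt,dt=snapshot("top");cv2.imwrite("pics/t3.png",pt[:,:,::-1])
a=np.radians(8.143);R=np.array([[np.sin(a),-np.cos(a)],[np.cos(a),np.sin(a)]]).T;O=[470.6,-126.9]
print("tcp F",(s["tool_pos"][:2]-O)@R,s["tool_pos"][2])
def rep(n,rgb,F):
    x,y,z=F[...,0],F[...,1],F[...,2]
    hsv=cv2.cvtColor(rgb,cv2.COLOR_RGB2HSV)
    w=(x>95)&(x<120)&(abs(y)<95)&(z>-20)&(z<60);e=(x>15)&(x<30)&(abs(y)<30)&(z<60);rim=(abs(x)<120)&(abs(y)>108)&(abs(y)<126)&(z<50)&(z>0)
    print(n,"z far edge",np.median(z[w]),w.sum(),"z near hinge",np.median(z[e]),"rim",np.median(z[rim]))
    # strip: yellow, low hue ~22-30
    for hx,nm in((70,"far"),(-70,"near")):
        m=(hsv[...,0]>19)&(hsv[...,0]<34)&(hsv[...,1]>60)&(hsv[...,2]>110)&(z>24)&(z<45)&(abs(x-hx)<75)&(abs(y)<108)
        m=cv2.morphologyEx(m.astype(np.uint8),cv2.MORPH_OPEN,np.ones((3,3)));k,l,st,_=cv2.connectedComponentsWithStats(m)
        if k<2: print(nm,"none");continue
        i=1+st[1:,4].argmax();Q=np.c_[x[l==i],y[l==i]].astype(np.float32);L=cv2.fitLine(Q,cv2.DIST_HUBER,0,.01,.01).ravel();L=L*np.array([np.sign(L[1])]*2+[1,1])
        t=np.arctan2(-L[0],L[1]);print(nm,len(Q),"angle",round(float(t),3),"x at y80",L[2]+(80-L[3])*L[0]/L[1],"x at 0",L[2]-L[3]*L[0]/L[1],"z",np.median(z[l==i]),Q.min(0),Q.max(0))
C=cloud("top",dt);rep("top",pt,np.dstack([(C[...,:2]-O)@R,C[...,2]]))
c=calibration("wrist");f=240/np.tan(np.radians(c["fovy"])/2);T=np.array(c["tool_from_camera"])
v,u=np.mgrid[:480,:640];P=np.stack([(u-c["cx"])/f*d,(v-c["cy"])/f*d,d,np.ones_like(d)],-1)@T.T
y=np.radians(s["tcp_rot"][2]);W=s["tool_pos"][:2]+P[...,:1]*[np.cos(y),np.sin(y)]+P[...,1:2]*[np.sin(y),-np.cos(y)]
rep("wrist",p,np.dstack([(W-O)@R,s["tool_pos"][2]-P[...,2]]))
E
```

```text
time: 5.1
tool_pos: [546.4, -91.6, 163.2]
tcp_rot: [180.0, 0.0, 8.3]
ft_force: [-0.6, -0.5, -0.2]
finger_gap: 0.0
grip_force: 0.0
tcp F [-24.2  80. ] 163.17310018089933
top z far edge 20.82849478353098 1543 z near hinge 20.46492978994185 rim 27.408132699663287
far 210 angle 0.614 x at y80 10.736805948174506 x at 0 67.10987240324722 z 28.14825994454585 [ 91.7 -84.5] [129.7 -39.1]
near 195 angle 0.044 x at y80 -74.4106138671366 x at 0 -70.91825861183439 z 28.197249637109394 [-80.7  46.8] [-66.6  97.4]
wrist z far edge 19.537978192956956 5542 z near hinge 19.532250428344867 rim 26.25765907311404
far 1473 angle 0.615 x at y80 11.464425427885057 x at 0 68.01095763925886 z 27.810291918167508 [-0.7 35.2] [44.7 95.2]
near 1530 angle -0.012 x at y80 -71.55488873545204 x at 0 -72.51602541548998 z 27.439923813522327 [-78.7  39.6] [-64.4 108. ]
```

View pics/w3.png

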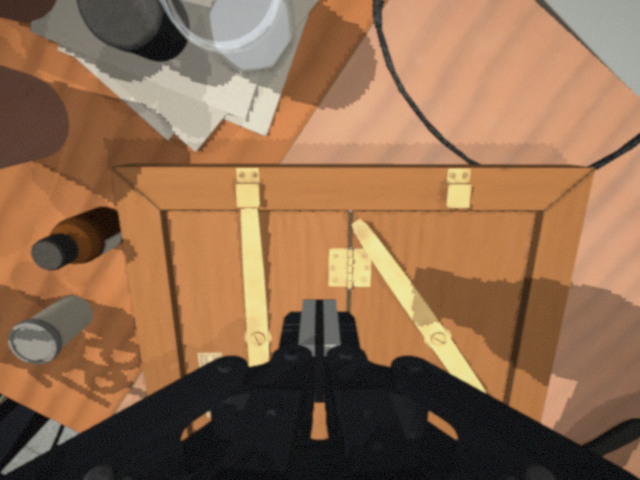

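Both views agree. The panel is flat (z≈20.5 at hinge and edge) and the frame hasn't moved. The far strip is at 0.615 rad with its tip at (358,225), clear of the fingers. I'll lower behind the +y arm to a tip height of about 25.5.

```bash
python3 -m crank '[[-0.5,-0.4,3,0,0],[-0.5,-0.4,6,0,0],[-0.5,-0.4,8.5,0,0],[-0.5,-0.4,10.2,0,0],[-0.5,-0.4,11,0,0],[-0.5,-0.4,11.4,0,0],[-0.5,-0.4,11.6,0,0],[-0.5,-0.4,11.6,0,0]]' && python3 -m crank '[[0,0.7,0,0,0],[0,1.4,0,0,0],[0,2.1,0,0,0],[0,2.8,0,0,0],[0,3.5,0,0,0],[0,4.2,0,0,0],[0,4.9,0,0,0],[0,5.4,0,0,0],[0,5.9,0,0,0],[0,6.3,0,0,0],[0,6.7,0,0,0],[0,7,0,0,0],[0,7,0,0,0]]'
cat > m.py <<'E'
from h import *
s=sense();p,d=snapshot("wrist")
import sys;cv2.imwrite(sys.argv[1],p[:,:,::-1])
c=calibration("wrist");f=240/np.tan(np.radians(c["fovy"])/2);T=np.array(c["tool_from_camera"])
v,u=np.mgrid[:480,:640];P=np.stack([(u-c["cx"])/f*d,(v-c["cy"])/f*d,d,np.ones_like(d)],-1)@T.T
y=np.radians(s["tcp_rot"][2]);W=s["tool_pos"][:2]+P[...,:1]*[np.cos(y),np.sin(y)]+P[...,1:2]*[np.sin(y),-np.cos(y)]
a=np.radians(8.143);R=np.array([[np.sin(a),-np.cos(a)],[np.cos(a),np.sin(a)]]).T;F=np.dstack([(W-[470.6,-126.9])@R,s["tool_pos"][2]-P[...,2]])
x,y,z=F[...,0],F[...,1],F[...,2];h=cv2.cvtColor(p,cv2.COLOR_RGB2HSV)
for hx in(70,-70):
    m=(h[...,0]>19)&(h[...,0]<34)&(h[...,1]>60)&(h[...,2]>110)&(z>23)&(z<45)&(abs(x-hx)<60)&(abs(y)<104)
    m=cv2.morphologyEx(m.astype(np.uint8),cv2.MORPH_OPEN,np.ones((3,3)));k,l,st,_=cv2.connectedComponentsWithStats(m)
    if k<2: print(hx,"none");continue
    i=1+st[1:,4].argmax();Q=np.c_[x[l==i],y[l==i]].astype(np.float32);L=cv2.fitLine(Q,cv2.DIST_HUBER,0,.01,.01).ravel()
    print(hx,len(Q),"angle",-np.arctan(L[0]/L[1]),"x at 0,80,100",[float(L[2]+(t-L[3])*L[0]/L[1]) for t in(0,80,100)],"y",Q[:,1].min(),Q[:,1].max())
print("tcp",(s["tool_pos"][:2]-[470.6,-126.9])@R)
E
python3 m.py pics/w4.png
```

```text
time: 6.0
tool_pos: [541.5, -89.2, 48.1]
tcp_rot: [180.0, -0.1, 8.2]
ft_force: [0.5, -0.6, -0.1]
finger_gap: -0.0
grip_force: 0.0
time: 7.3
tool_pos: [550.9, -158.5, 47.3]
tcp_rot: [180.0, 0.0, 8.2]
ft_force: [-0.3, 0.3, 0.2]
finger_gap: 0.1
grip_force: 0.0
70 1405 angle 0.20092614 x at 0,80,100 [75.59812927246094, 59.30417251586914, 55.23068618774414] y 79.26359 103.806
-70 4904 angle -0.0061698714 x at 0,80,100 [-71.58354949951172, -71.08995819091797, -70.96656036376953] y 26.13887 103.929214
tcp [42.69815365 74.9911382 ]
```

View pics/w4.png

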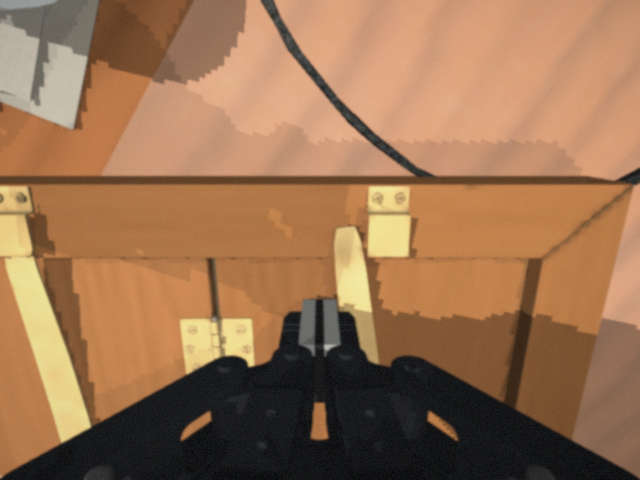

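The strip's tip is at (346,232), about 0.17–0.2 rad, and the hook is at (390,235). The fingers push it cleanly with about 11 mm left, so I'll inch on.

```bash
python3 -m crank '[[0,0.2,0,0,0],[0,0.4,0,0,0],[0,0.6,0,0,0],[0,0.7,0,0,0],[0,0.8,0,0,0],[0,0.9,0,0,0],[0,1,0,0,0],[0,1,0,0,0],[0,1,0,0,0]]'; python3 m.py pics/w5.png
```

```text
time: 8.25
tool_pos: [552.2, -168.1, 47.3]
tcp_rot: [180.0, 0.0, 8.2]
ft_force: [0.1, 0.7, 1.3]
finger_gap: 0.0
grip_force: 0.0
70 1428 angle 0.1353205 x at 0,80,100 [79.29306030273438, 68.40084838867188, 65.67779541015625] y 79.17367 103.70938
-70 4178 angle -0.06314786 x at 0,80,100 [-74.5235595703125, -69.46500396728516, -68.20037078857422] y 28.91588 103.62846
tcp [52.3727713  74.98249619]
```

```bash
python3 -m crank '[[0,0.1,0,0,0],[0,0.1,0,0,0],[0,0.1,0,0,0]]';python3 -m crank '[[0,0.1,0,0,0],[0,0.1,0,0,0],[0,0.1,0,0,0]]'; python3 m.py pics/w6.png
```

```text
time: 8.6
tool_pos: [552.4, -169.1, 47.3]
tcp_rot: [180.0, 0.0, 8.2]
ft_force: [-0.6, 0.3, 0.1]
finger_gap: -0.3
grip_force: 0.0
time: 8.9
tool_pos: [552.6, -170.1, 47.3]
tcp_rot: [180.0, 0.0, 8.2]
ft_force: [-0.4, 0.0, 0.1]
finger_gap: 0.4
grip_force: 0.0
70 1400 angle 0.035612542 x at 0,80,100 [72.07093811035156, 69.2207260131836, 68.50817108154297] y 79.94109 103.928604
-70 3861 angle -0.07839866 x at 0,80,100 [-75.12235260009766, -68.83757781982422, -67.2663803100586] y 28.257847 103.17327
tcp [54.37302041 75.02090444]
```

View pics/w6.png

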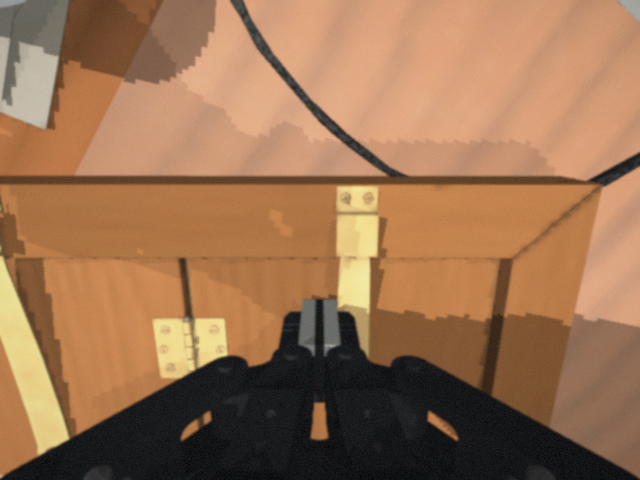

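The strip's end is now under the hook: strip u 338–370, hook u 336–379. I'll nudge on until the stop is felt.

```bash
python3 -m crank '[[0,0.1,0,0,0],[0,0.1,0,0,0]]';python3 -m crank '[[0,0.1,0,0,0],[0,0.1,0,0,0]]'|grep -E "pos|force"; python3 m.py pics/w7.png
```

```text
time: 9.15
tool_pos: [552.7, -170.7, 47.2]
tcp_rot: [-180.0, 0.0, 8.2]
ft_force: [0.3, 2.2, 0.2]
finger_gap: 0.6
grip_force: 1.3
tool_pos: [552.7, -171.6, 47.2]
ft_force: [-0.8, 5.9, 2.5]
grip_force: 2.6
70 1403 angle -0.017146423 x at 0,80,100 [68.51912689208984, 69.89097595214844, 70.23393249511719] y 80.33192 103.74091
-70 3538 angle -0.085797384 x at 0,80,100 [-74.68848419189453, -67.80780029296875, -66.08763122558594] y 31.613625 103.81829
tcp [55.8470595  74.95314202]
```

The stop is felt at 5.9 N. I'll back off, lift clear and check.

```bash
python3 -m crank '[[0,-0.3,0,0,0],[0,-1,0,0,0],[0,-2,0,0,0],[0,-2,-3,0,0],[0,-2,-7,0,0],[0,-2,-11,0,0],[0,-2,-15,0,0],[-2,-2,-19,0,0],[-6,-2,-20,0,0],[-10,-2,-20,0,0],[-14,-2,-20,0,0],[-14,-2,-20,0,0],[-14,-2,-20,0,0]]'; python3 m.py pics/w8.png
python3 - <<'E'
from h import *
p,d=snapshot("top");C=cloud("top",d);q=cv2.imread("pics/w8.png")
cv2.imwrite("pics/v8.png",cv2.resize(np.hstack([p[:,:,::-1],q]),(800,300)))
a=np.radians(8.143);R=np.array([[np.sin(a),-np.cos(a)],[np.cos(a),np.sin(a)]]).T;f=(C[...,:2]-[470.6,-126.9])@R;x,y,z=f[...,0],f[...,1],C[...,2]
w=(x>95)&(x<120)&(y>20)&(y<95)&(z<60);print("edge z",np.median(z[w]))
E
```

```text
time: 10.7
tool_pos: [411.1, -172.0, 247.6]
tcp_rot: [179.9, -0.1, 8.1]
ft_force: [-0.1, 0.1, 0.8]
finger_gap: 0.0
grip_force: 0.0
70 1498 angle -0.008710221 x at 0,80,100 [68.17862701416016, 68.87545776367188, 69.04966735839844] y 32.000416 102.96478
-70 1516 angle -0.009863928 x at 0,80,100 [-71.5687484741211, -70.77960968017578, -70.58232879638672] y 28.01943 103.53787
tcp [ 36.20373773 -65.2722128 ]
edge z 20.76123042770442
```

View pics/v8.png

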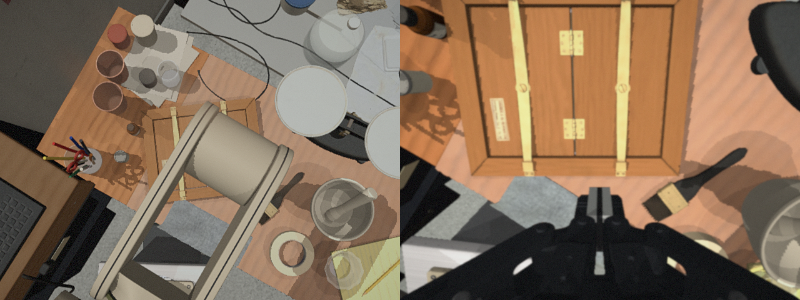

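The wrist view shows both strips straight and parallel under their hooks (u≈520 and 622), both halves flat, the frame in place and nothing disturbed.

```bash
python3 -c "from bench import hand_in;print(hand_in())"
```

```text
the job is handed in; nothing more can be done
None
```

The frame is shut: the far half lies flat, its strip is home under both hooks (within about 0.01 rad by camera), the frame and bystanders look unmoved, the arm is clear, and the job is handed in; no verdict was returned.

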